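Uncover the colony counter and bring its magnifier over the dish

ROBOT

A 6-joint arm with a two-finger parallel gripper is mounted at the origin on a cart in front of the work surface, level with it; the furniture and walls round the work are solid. World frame = base frame: x ahead of the robot, y to its left, z up, the work surface at z = 0. Lengths are in mm, angles in rad, forces in N, time in s.
With the tool pointing down it reaches from about 275 to 750 mm from the base axis. Payload 10.2 kg.
Tool frame: the origin (TCP) lies at the very end of the fingers, on their centre line; the grasp point (between the pads) lies 19 mm behind it; z points along the fingers, y is the line along which they close (so a half turn about z gives the same grasp; the last joint's range is limited). The gripper opens to 85 mm and grips with 20 to 120 N. Pads are 22 mm wide; open, the fingers measure 114 mm over their backs; the gripper's body (76 mm by 85 mm) begins 54 mm behind the grasp point. The pads swing forward as they close: fully open they stand 13 mm farther back than shut.
Start: joints at [-1.442, 0.313, 1.498, -0, 1.331, -0.223], TCP at [180.896, -492.857, 231.294] pointing down, gripper open.
Joint ranges: [-2.94, 2.94], [-0.97, 2.17], [0.19, 2.56], [-1.23, 4.37], [0.02, 3.11], [-2.88, 2.88]. Speed limits (rad/s): [2.39, 2.39, 3.01, 3.14, 3.14, 3.14].

INTERFACE

Orientations are given as a unit quaternion [w, x, y, z].
In Python, from rig import telemetry, optics, ctrl gives the robot as it stands.
- The arm moves only by the tool servo_tool, never from a script. Its argument "deltas" is a list of rows, each a list of 3 entries, a list of its own where there are three numbers: the shift along the tool's x, y, z in units of 20 cm (1.0 is 20 cm), then the turn, a rotation vector about the tool's x, y, z in units of 90 degrees (1.0 is 90 degrees), then the opening, from 0 (shut) to 1 (fully open). A call has 1 to 8 rows; each row shifts and turns the commanded pose from where the row before left it, along the tool's axes as they then stand; what a row does not reach is not made up. A row lasts 1/10 s, in which the tool goes at most 50 mm and 8.59 degrees, less where a joint would pass 70% of its speed; a pose out of reach is approached as far as the arm can. A call with a number of a shift or a turn outside -1 to 1 is refused whole. A call with a gripper value outside its range is refused whole. The fingers move at their own pace and stop on an object; "squeeze" is the grip in N (left out, the last holds). Time passes only in rows, so rows that do not move let the fingers close. It gives the time, the measured TCP pose, the force, the opening and the grip force at its end, in the units of the state.
- telemetry.sense(): the state, without advancing time (a new reading comes with each control period).
- optics.capture(name): name is "scene" or "top"; returns the picture (400x640x3 uint8, blue, green, red); there is no depth.
- optics.camera_model(name): a dict with "vfov" (degrees; the focal length in pixels is half the picture's height over the tangent of half this angle, whatever the lens; pixels are square), "cx", "cy" (the principal point, pixels), "dist" ([k1, k2, p1, p2, k3] as OpenCV has them; the pictures are not rectified), "R" (3x3) and "t" (3): a world point X has camera coordinates R X + t. Camera axes: x right, y down, z forward; pixel columns grow to the right and rows downward; lengths in mm; the calibration is good to about 2 mm. A picture is of the moment at which its call begins. camera_model takes no time and is no camera call.
- ctrl.finish_job(): hands the job in; it is judged then, once.
The state is a dict: "time_s": time; "joints": joint angles; "dq": joint speeds; "tau": joint torques, N m; "eef_pos": TCP position; "ee_rot": TCP orientation; "force": force on the tool from outside, world axes, zero at the start; "wrist_torque": the same for the moment, N m; "grip_width": opening from 0.0 (shut) to 1.0 (fully open); "grip_force": force on a finger pad.
Only numpy, scipy, OpenCV 4.12 (cv2) and the standard library are available. Lean on these libraries where they do the work, as an engineer would, in place of code of your own. Each camera call takes 0.05 s, during which the arm holds its last target. There are 200 camera calls.

TASK

Make the colony counter ready for counting. Flip both spring clips off the edges of its stage cover so that they stay open, lift the cover off by its handle and lay it flat, handle up, on the worktop clear of the counter. Then swing the magnifier round on its arm until it stands squarely over the dish, with the arm pointing straight to the counter's front, and leave the bottles beside it where they stand.

Things in the scene. Friction and masses are not known exactly. Their poses are not given: they have to be found in the camera images.
- counter: Colony counter: a white wedge-shaped instrument, 190 wide, 180 deep, fixed. Origin: centre of its underside, on the worktop; x to its back (away from the user), y to the user's left, z up. Its face slopes up to the back at 30 degrees through (0, 0, 87) mm. 'Normal' below: square off the face, (-0.5, 0, 0.866) in its axes; 'up the slope': (0.866, 0, 0.5).
- cover_seat (a point): Point on the sloping face under the middle of the seated cover: (0, 0, 87) mm in the counter's frame. The seated cover's origin lies within 3 mm of it. Free worktop for the cover lies to the counter's right, in front of the sink: the strip between the front edge at world x = 0.36 and the sink at x = 0.50, from y = -0.10 m to the counter; left of the counter it is free up to the bottles.
- cover: Loose grey hood, open below, 122 (its x, up the slope) by 140 (its y) by 30 mm high, 3 mm walls, 0.18-0.35 kg. Origin: centre of its underside; z out of its top. It sits round a 7 mm plinth with 2 mm play (without clips it stays there): lift it along the normal, 10 mm to leave the plinth, 40 mm to clear the dish under it (22 mm high).
- cover_handle (a point): Grip point of the black bridge handle, 55 mm above the cover's origin along its z. The bar is 16 mm thick (cover's x), 56 mm long (its y) and spans 44 to 66 mm above the origin; the cover's top is at 30 mm. Grip it across the 16 mm, fingers square to the cover's top (30 degrees from vertical while seated).
- clip_left (a joint): Left (+y) wire bale clip, rad: 0 closed (wire over the cover's edge), 1.75 open (lying outward past the counter's side). Hinge along the slope at y = 80 mm, 8 mm off the face; opens outward, away from the cover. Sprung over centre: 0.17 N m pull it shut at 0, none at 0.7; beyond that it snaps open and stays.
- clip_right (a joint): The same for the right clip (-y, hinge at y = -80 mm).
- clip_left_tab (a point): Middle of the left clip's steel thumb tab; moves with the clip. The tab is 36 mm wide (along the slope), 2.6 mm thick. Closed, this point is at y = 65 mm, level with the handle, 50 mm off the face, and the tab spans 34 to 62 mm off the face; the handle ends at y = 28 mm. Pushed out at this height it travels about 40 mm before snapping over; open, it reaches y = 138 mm.
- clip_right_tab (a point): The same for the right clip, mirrored (y = -65 mm).
- lens_arm (a joint): Magnifier's swing arm about the upright post at the counter's back (vertical axis at x = 72 mm, y = 0 in counter axes), rad. 0: the arm points straight to the counter's front, the lens (96 mm across, black rim) over the dish. Positive: swung to the right (-y); it starts at 1.4 to 1.85. Friction holds it where left; it takes about 2 N at the knob.
- lens_knob (a point): Middle of the upright black knob on the arm: 20 mm in diameter, 30 mm tall, spanning 232 to 262 mm above the worktop, 86 mm from the post's axis. The arm's bar below it (axis at 218 mm) is 11 mm thick; the lens hangs beyond it, farther from the post, its rim up to 217 mm high.
- wash_bottle: White plastic squeeze bottle with a nozzle, 73 mm wide, 188 mm tall; origin at the centre of its base. Not to be disturbed.
- stock_bottle: Amber reagent bottle with a black cap, 72 mm wide, 171 mm tall; origin at the centre of its base. Not to be disturbed.

How it is judged:
By the outcome, as a careful person would: the job done as asked, in the order asked, and still so for the second after the job is handed in, with the robot touching nothing.
It also fails if it takes over 58 s, if anything falls off the work surface, if the arm or the gripper's body presses on something with over 40 N, if the wrist force passes 120 N, or if a joint passes its speed limit or range.

## Working session

There is one attempt and no reset: what is moved stays moved. The work goes in short steps, Python scripts to look and compute and a tool call to move; the robot and the scene stay as the last step left them, time stands still between calls to the robot, and variables do not carry over. Pictures are saved under pics/ and viewed, at most 10 in all, crops included, and the job is handed in when it is done.

Besides the shell and the picture viewer there is one more tool, called after "Call:" by a JSON object that holds its "name" and its "arguments", one argument or row to a line. servo_tool: Moves the arm, as the interface text tells. Its arguments: {"type":"object","properties":{"deltas":{"type":"array"},"squeeze":{"type":"number"}},"required":["deltas"]}

```bash
ls; mkdir -p pics
python3 - <<'E'
from rig import telemetry, optics
import cv2
for n in("scene","top"):
    cv2.imwrite(f"pics/{n}0.png",optics.capture(n)); m=optics.camera_model(n); print(n,m)
print(telemetry.sense())
E
```

```text
pics
scene {'vfov': 49.887011143888344, 'cx': 321.83856258200814, 'cy': 203.81477816957965, 'dist': array([-0.01370943,  0.        ,  0.        ,  0.        ,  0.        ]), 'R': array([[-0.19197351,  0.98133848, -0.01099829],
       [ 0.86694974,  0.1643229 , -0.47052751],
       [-0.45993948, -0.09986378, -0.88231678]]), 't': array([-258.59501134, -464.0130736 , 1421.68370267])}
top {'vfov': 52.55507008875422, 'cx': 315.4073900481658, 'cy': 197.8874511031948, 'dist': array([-0.07824589,  0.        ,  0.        ,  0.        ,  0.        ]), 'R': array([[ 1.08030529e-03, -9.99994532e-01, -3.12538626e-03],
       [-9.89026853e-01, -6.06726535e-04, -1.47734611e-01],
       [ 1.47731907e-01,  3.25068942e-03, -9.89022101e-01]]), 't': array([391.21581369, 539.36214233, 997.25695814])}
{'time_s': 0.1, 'joints': array([-1.44239025e+00,  3.13385564e-01,  1.49836865e+00, -2.49214018e-05,
        1.33104053e+00, -2.23384675e-01]), 'dq': array([-0.00026214, -0.00107739, -0.00148174,  0.00090333,  0.00051853,
        0.00024431]), 'tau': array([ 1.76164554e-03, -4.12898433e+01, -2.60140890e+01, -1.85045301e-04,
        3.05809350e-03, -1.42845676e-05]), 'eef_pos': array([ 180.86229804, -492.60255961,  230.79381799]), 'ee_rot': array([-6.00940891e-04,  9.84569555e-01,  1.74992659e-01,  1.64435792e-05]), 'force': array([-0.98615987, -0.65481551, -0.2303351 ]), 'wrist_torque': array([ 0.00933626,  0.05133688, -0.02887979]), 'grip_force': 0.0, 'grip_width': 1.0038326144617058}
```

View pics/scene0.png

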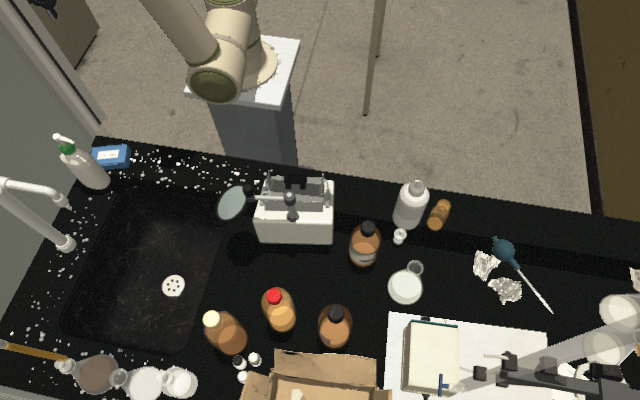

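View pics/top0.png

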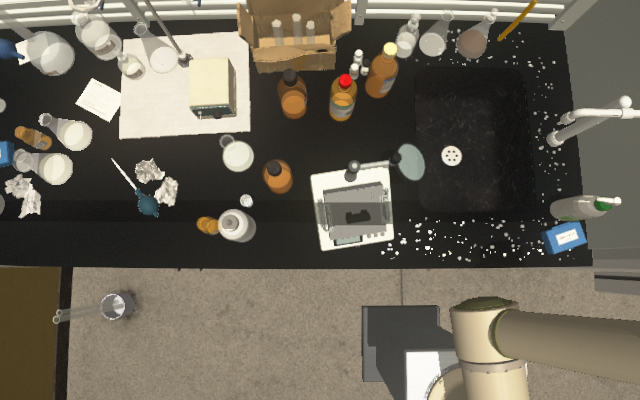

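Top view: counter at about (352,208), slightly turned, with lens at (411,162) and bottles at (236,225) and (277,176). I'll zoom in on both views.

Run:
```python
import cv2,numpy as np
a=cv2.imread("pics/top0.png")[145:255,300:430]; b=cv2.imread("pics/scene0.png")[165:255,210:340]
a=cv2.resize(a,None,fx=6,fy=6,interpolation=cv2.INTER_CUBIC)[:600]; b=cv2.resize(b,None,fx=6,fy=6,interpolation=cv2.INTER_CUBIC)
cv2.imwrite("pics/c1.png",a[:600]); cv2.imwrite("pics/c2.png",b)
```

```text
(no output)
```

View pics/c1.png

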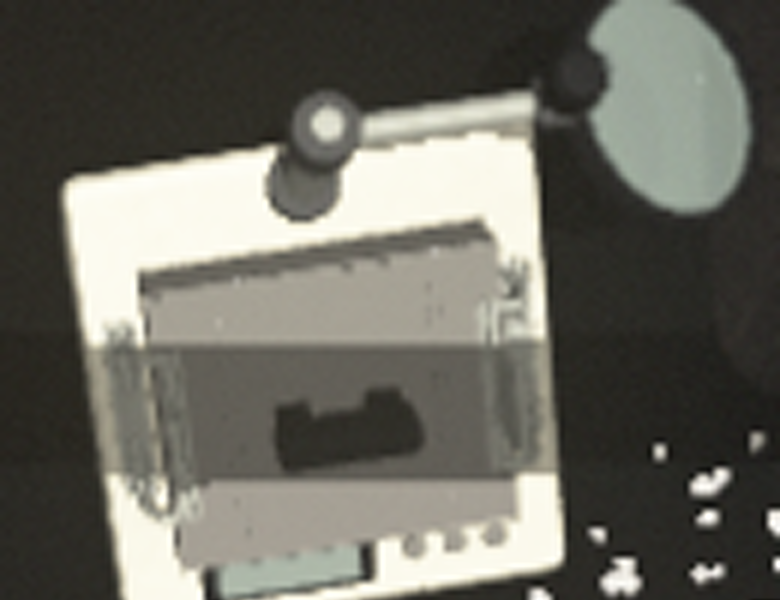

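View pics/c2.png

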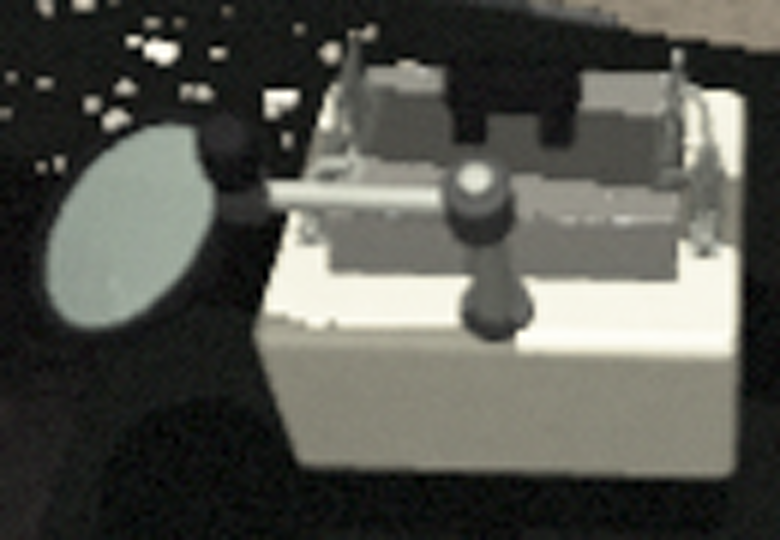

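```bash
cat > h.py <<'E'
import numpy as np, cv2
from scipy.optimize import least_squares
from scipy.spatial.transform import Rotation as Ro
from rig import telemetry, optics, ctrl
M={n:optics.camera_model(n) for n in("scene","top")}
def K(n):
    m=M[n]; f=200/np.tan(np.radians(m["vfov"])/2); return np.array([[f,0,m["cx"]],[0,f,m["cy"]],[0,0,1.]])
def proj(n,X):
    m=M[n]; return cv2.projectPoints(np.reshape(X,(-1,3)).astype(float),cv2.Rodrigues(m["R"])[0],m["t"],K(n),m["dist"])[0][:,0]
def onz(n,px,z):
    m=M[n]; u=cv2.undistortPoints(np.array([[px]],float),K(n),m["dist"])[0,0]
    d=m["R"].T@np.r_[u,1]; c=-m["R"].T@m["t"]; return c+d*(z-c[2])/d[2]
S=np.array([.866,0,.5]);N=np.array([-.5,0,.866]);Y=np.array([0,1.,0])
def face(a,y,n): return np.array([0,0,87.])+a*S+y*Y+n*N
def w(p,q):
    c,s=np.cos(q[2]),np.sin(q[2]); return np.asarray(p)@np.array([[c,s,0],[-s,c,0],[0,0,1]])+[q[0],q[1],0]
E
python3 - <<'E'
from h import *
D=[("top",(90,95,139),(310.8,175.3)),("top",(90,-95,139),(389,166.5)),("top",(-90,-95,35),(393.7,239.2)),
("top",face(61,70,0),(323.3,190)),("top",face(61,-70,0),(381.2,181.7)),("top",face(-61,70,30),(330,239.5)),("top",face(-61,-70,30),(385.8,231.2)),
("scene",(90,-95,139),(253,221.7)),("scene",(90,95,139),(333.3,223.7)),("scene",(90,-95,0),(260,243.3)),("scene",(90,95,0),(332.5,244.2)),
("scene",face(61,-70,0),(265,210.3)),("scene",face(61,70,0),(322.8,211.2))]
f=lambda q:np.concatenate([proj(n,w(p,q))[0]-u for n,p,u in D])
r=least_squares(f,[490,300,-.1],x_scale=[10,10,.1],loss="soft_l1"); q=r.x
print(q,np.degrees(q[2])); print(np.round(f(q).reshape(-1,2),1))
for n,u in(("top",(396.7,158)),("scene",(248,190))):
    k=onz(n,u,255); d=w((k-[q[0],q[1],0]),[0,0,-q[2]]) if 0 else Ro.from_euler('z',-q[2]).apply(k-[q[0],q[1],0])
    v=d[:2]-[72,0]; print(n,k,np.hypot(*v),np.arctan2(-v[1],-v[0]))
print("bottles top",onz("top",(277,168),171),onz("scene",(367,228),171),onz("scene",(417,186),188),onz("top",(232,218),150))
for a in [face(0,0,55),face(0,65,50),face(0,-65,50),(0,0,0)]: print(w(a,q).round(1), [proj(n,w(a,q))[0].round(1) for n in M])
E
```

```text
[5.06802833e+02 2.97852578e+02 1.56346198e-01] 8.957977306148145
[[-1.5 -1.3]
 [ 0.1 -4.8]
 [ 0.9  0.4]
 [-1.1 -0.6]
 [-1.1 -1.3]
 [-0.1  0.8]
 [ 0.8  0.1]
 [-1.6 -2.5]
 [ 0.  -2.2]
 [-0.3 -0.7]
 [ 0.2  0.6]
 [-0.1 -0.8]
 [ 0.3 -0.1]]
top [590.38347948 223.22296223 255.        ] 86.74015799736465 1.5585827450362162
scene [597.48011502 225.82022865 255.        ] 85.50960331644883 1.6451854017522451
bottles top [587.96413721 478.32209853 171.        ] [597.81614463 483.80290136 171.        ] [480.59904367 580.07537571 188.        ] [476.17533345 581.60874501 150.        ]
[479.6 293.6 134.6] [array([295.7, 178. ]), array([357.7, 217.3])]
[472.  358.2 130.3] [array([322.2, 180.4]), array([329.7, 220.8])]
[492.2 229.8 130.3] [array([269.4, 179.1]), array([384.7, 212.1])]
[506.8 297.9   0. ] [array([298.2, 212.8]), array([350.8, 212.2])]
```

```bash
cat >> h.py <<'E'
import json,sys
def rot(x,y,z): return Ro.from_matrix(np.array([x,y,z]).T)
def cmd():
    """commanded pose as planned, unless the arm stands >4 mm from it"""
    s=telemetry.sense(); p=s["eef_pos"]; R=Ro.from_quat(s["ee_rot"],scalar_first=True)
    try:
        j=json.load(open("cmd.json")); cp=np.array(j["p"]); cR=Ro.from_quat(j["q"])
        e=p-cp; a=np.degrees((cR.inv()*R).magnitude()); print("lag",e.round(1),a.round(2),"t",s["time_s"],"F",s["force"].round(1),"g",round(s["grip_width"],3),round(s["grip_force"],1))
        if np.linalg.norm(e)<4 and a<1.5: return cp,cR
        print("RESET")
    except FileNotFoundError: pass
    return p,R
def plan(way,vmax=45,amax=8):
    """way: (pos,Rot,grip[,vmax]) world waypoints -> rows, grouped by 8"""
    p,R=cmd(); rows=[]
    for wp in way:
        P,T,g=wp[:3]; v=wp[3] if len(wp)>3 else vmax
        n=max(1,int(np.ceil(max(np.linalg.norm(P-p)/v,np.degrees((R.inv()*T).magnitude())/amax))))
        p0,R0=p,R; dr=(R0.inv()*T).as_rotvec()
        for i in range(1,n+1):
            tp=p0+(np.array(P)-p0)*i/n; tR=R0*Ro.from_rotvec(dr*i/n)
            d=np.round(R.inv().apply(tp-p)/200,4); r=np.round((R.inv()*tR).as_rotvec()/(np.pi/2),4)
            p=p+R.apply(d*200); R=R*Ro.from_rotvec(r*np.pi/2); rows.append([d.tolist(),r.tolist(),g])
    json.dump(dict(p=p.tolist(),q=R.as_quat().tolist()),open("cmd.json","w"))
    for i in range(0,len(rows),8): print(json.dumps(rows[i:i+8],separators=(",",":")))
def tilt(q):
    r=Ro.from_euler('z',q[2]); return rot(r.apply(Y),r.apply(S),-r.apply(N))
try: Q=np.load("q.npy")
except FileNotFoundError: Q=None
E
python3 - <<'E'
from h import *
D=[("top",(-90,-95,35),(393.7,239.2)),
("top",face(61,70,0),(323.3,190)),("top",face(61,-70,0),(381.2,181.7)),("top",face(-61,70,30),(330,239.5)),("top",face(-61,-70,30),(385.8,231.2)),
("scene",(90,-95,0),(260,243.3)),("scene",(90,95,0),(332.5,244.2)),
("scene",face(61,-70,0),(265,210.3)),("scene",face(61,70,0),(322.8,211.2))]
f=lambda q:np.concatenate([proj(n,w(p,q))[0]-u for n,p,u in D])
r=least_squares(f,[490,300,.15],x_scale=[10,10,.1],loss="soft_l1"); q=r.x
print(q,np.degrees(q[2])); print(np.round(f(q).reshape(-1,2),1).tolist()); np.save("q.npy",q)
T=tilt(q)
plan([(w(face(0,-46,110),q),T,0),])
E
```

```text
[5.06949200e+02 2.97733841e+02 1.55565335e-01] 8.913237145833136
[[0.9, 0.4], [-1.0, -0.7], [-1.1, -1.3], [-0.1, 0.7], [0.8, 0.1], [-0.4, -0.6], [0.1, 0.7], [-0.2, -0.8], [0.3, 0.0]]
[[[0.1432,-0.1653,0.0137],[-0.0155,0.0127,-0.0474],0],[[0.1549,-0.1545,0.0128],[-0.0155,0.0126,-0.0475],0],[[0.1657,-0.1429,0.0123],[-0.0155,0.0127,-0.0474],0],[[0.1756,-0.1305,0.0125],[-0.0155,0.0127,-0.0474],0],[[0.1846,-0.1173,0.013],[-0.0156,0.0127,-0.0475],0],[[0.1926,-0.1036,0.014],[-0.0155,0.0126,-0.0474],0],[[0.1995,-0.0894,0.0156],[-0.0155,0.0127,-0.0475],0],[[0.2053,-0.0746,0.0176],[-0.0155,0.0127,-0.0474],0]]
[[[0.2099,-0.0597,0.0201],[-0.0155,0.0127,-0.0474],0],[[0.2133,-0.0444,0.0231],[-0.0155,0.0126,-0.0475],0],[[0.2156,-0.029,0.0265],[-0.0155,0.0127,-0.0474],0],[[0.2166,-0.0136,0.0302],[-0.0155,0.0127,-0.0474],0],[[0.2165,0.0018,0.0344],[-0.0156,0.0126,-0.0475],0],[[0.2149,0.0169,0.0389],[-0.0155,0.0127,-0.0474],0],[[0.2124,0.0319,0.0438],[-0.0155,0.0127,-0.0474],0],[[0.2085,0.0464,0.0489],[-0.0155,0.0127,-0.0475],0]]
[[[0.2035,0.0605,0.0544],[-0.0155,0.0127,-0.0474],0],[[0.1973,0.0741,0.06],[-0.0155,0.0126,-0.0475],0]]
```

Call:
{"name": "servo_tool", "arguments": {
  "deltas": [
    [[0.1432,-0.1653,0.0137],[-0.0155,0.0127,-0.0474],0],
    [[0.1549,-0.1545,0.0128],[-0.0155,0.0126,-0.0475],0],
    [[0.1657,-0.1429,0.0123],[-0.0155,0.0127,-0.0474],0],
    [[0.1756,-0.1305,0.0125],[-0.0155,0.0127,-0.0474],0],
    [[0.1846,-0.1173,0.013],[-0.0156,0.0127,-0.0475],0],
    [[0.1926,-0.1036,0.014],[-0.0155,0.0126,-0.0474],0],
    [[0.1995,-0.0894,0.0156],[-0.0155,0.0127,-0.0475],0],
    [[0.2053,-0.0746,0.0176],[-0.0155,0.0127,-0.0474],0]
  ],
  "squeeze": 40
}}

```text
time_s: 0.9
eef_pos: [305.0, -163.9, 209.1]
ee_rot: [0.081, 0.882, 0.455, 0.094]
force: [0.8, -0.7, 0.9]
grip_width: -0.001
grip_force: 0.0
```

Call:
{"name": "servo_tool", "arguments": {
  "deltas": [
    [[0.2099,-0.0597,0.0201],[-0.0155,0.0127,-0.0474],0],
    [[0.2133,-0.0444,0.0231],[-0.0155,0.0126,-0.0475],0],
    [[0.2156,-0.029,0.0265],[-0.0155,0.0127,-0.0474],0],
    [[0.2166,-0.0136,0.0302],[-0.0155,0.0127,-0.0474],0],
    [[0.2165,0.0018,0.0344],[-0.0156,0.0126,-0.0475],0],
    [[0.2149,0.0169,0.0389],[-0.0155,0.0127,-0.0474],0],
    [[0.2124,0.0319,0.0438],[-0.0155,0.0127,-0.0474],0],
    [[0.2085,0.0464,0.0489],[-0.0155,0.0127,-0.0475],0]
  ]
}}

```text
time_s: 1.7
eef_pos: [428.9, 163.9, 187.3]
ee_rot: [0.153, 0.687, 0.688, 0.179]
force: [-0.0, -1.1, -0.4]
grip_width: -0.001
grip_force: 0.0
```

Call:
{"name": "servo_tool", "arguments": {
  "deltas": [
    [[0.2035,0.0605,0.0544],[-0.0155,0.0127,-0.0474],0],
    [[0.1973,0.0741,0.06],[-0.0155,0.0126,-0.0475],0],
    [[0,0,0],[0,0,0],0]
  ]
}}

```text
time_s: 2.0
eef_pos: [459.9, 246.7, 180.9]
ee_rot: [0.168, 0.626, 0.736, 0.196]
force: [-0.9, -0.1, 0.5]
grip_width: 0.0
grip_force: 0.0
```

```bash
sed -i 's/200,4)/200,3)/; s/2),4)/2),3)/' h.py
python3 - <<'E'
from h import *
a=optics.capture("top"); b=optics.capture("scene")
a=cv2.resize(a[140:260,290:430],None,fx=4,fy=4,interpolation=2); b=cv2.resize(b[110:250,220:350],None,fx=4,fy=4,interpolation=2)[:480]
c=np.hstack([a[:480],b[60:540] if b.shape[0]>=540 else np.pad(b,((0,480-b.shape[0]),(0,0),(0,0)))])
c=cv2.resize(c,(800,int(c.shape[0]*800/c.shape[1])));cv2.imwrite("pics/h1.png",c)
T=tilt(Q); plan([(w(face(0,-46,42),Q),T,0,20)])
E
```

```text
lag [-0.5  0.  -1. ] 0.14 t 2.1 F [-0.3 -0.9  0. ] g 0.004 0.0
[[[0.0,-0.0,0.085],[-0.0,0.0,0.0],0],[[0.0,-0.0,0.085],[-0.0,0.0,0.0],0],[[0.0,-0.0,0.085],[-0.0,0.0,0.0],0],[[0.0,-0.0,0.085],[-0.0,0.0,0.0],0]]
```

View pics/h1.png

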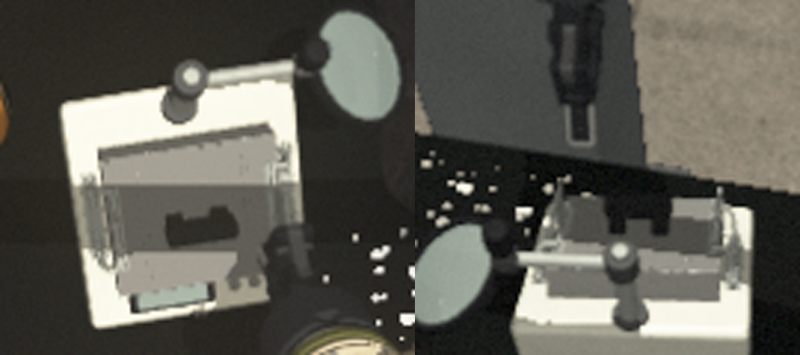

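The gripper is tilted correctly above the gap between handle and right tab (fingertip at about (580,145) in the right half of the picture). I'll descend and look at the force.

Call:
{"name": "servo_tool", "arguments": {
  "deltas": [
    [[0,0,0.085],[0,0,0],0],
    [[0,0,0.085],[0,0,0],0],
    [[0,0,0.085],[0,0,0],0],
    [[0,0,0.085],[0,0,0],0],
    [[0,0,0],[0,0,0],0]
  ]
}}

```text
time_s: 2.6
eef_pos: [493.1, 247.1, 121.6]
ee_rot: [0.168, 0.629, 0.734, 0.195]
force: [0.4, -0.7, 0.8]
grip_width: -0.002
grip_force: 0.0
```

Call:
{"name": "servo_tool", "arguments": {
  "deltas": [
    [[-0.05,0,0],[0,0,0],0],
    [[-0.05,0,0],[0,0,0],0],
    [[-0.05,0,0],[0,0,0],0],
    [[-0.05,0,0],[0,0,0],0],
    [[-0.05,0,0],[0,0,0],0],
    [[-0.02,0,0],[0,0,0],0],
    [[0,0,0],[0,0,0],0]
  ]
}}

```text
time_s: 3.3
eef_pos: [501.8, 194.5, 123.8]
ee_rot: [0.169, 0.628, 0.734, 0.196]
force: [-1.3, -0.8, -0.2]
grip_width: 0.005
grip_force: 0.0
```

Run:
```python
from h import *
p,R=np.array(json.load(open("cmd.json"))["p"]),None
j=json.load(open("cmd.json")); R=Ro.from_quat(j["q"]); j["p"]=(np.array(j["p"])+R.apply([-54,0,0])).tolist(); json.dump(j,open("cmd.json","w"))
T=tilt(Q); plan([(w(face(0,-75,85),Q),T,0),(w(face(0,46,85),Q),T,0),(w(face(0,46,42),Q),T,0,22),(w(face(0,100,42),Q),T,0,10)])
```

```text
lag [ 0.1 -1.1  0.5] 0.12 t 3.3 F [-1.3 -0.8 -0.2] g 0.005 0.0
[[[0.063,-0.0,-0.108],[-0.0,0.0,0.0],0],[[0.062,-0.0,-0.107],[-0.0,0.0,0.0],0],[[0.202,-0.0,-0.0],[-0.0,0.0,0.0],0],[[0.201,-0.0,-0.0],[-0.0,0.0,0.0],0],[[0.202,-0.0,-0.0],[-0.0,0.0,0.0],0],[[0.0,0.0,0.107],[-0.0,0.0,0.0],0],[[0.0,0.0,0.108],[-0.0,0.0,0.0],0],[[0.045,0.0,-0.0],[-0.0,0.0,0.0],0]]
[[[0.045,0.0,-0.0],[-0.0,0.0,0.0],0],[[0.045,0.0,-0.0],[-0.0,0.0,0.0],0],[[0.045,0.0,-0.0],[-0.0,0.0,0.0],0],[[0.045,0.0,-0.0],[-0.0,0.0,0.0],0],[[0.045,0.0,-0.0],[-0.0,0.0,0.0],0]]
```

Call:
{"name": "servo_tool", "arguments": {
  "deltas": [
    [[0.063,0,-0.108],[0,0,0],0],
    [[0.062,0,-0.107],[0,0,0],0],
    [[0.202,0,0],[0,0,0],0],
    [[0.201,0,0],[0,0,0],0],
    [[0.202,0,0],[0,0,0],0],
    [[0,0,0.107],[0,0,0],0],
    [[0,0,0.108],[0,0,0],0],
    [[0.045,0,0],[0,0,0],0]
  ]
}}

```text
time_s: 4.1
eef_pos: [477.2, 347.7, 120.7]
ee_rot: [0.168, 0.628, 0.734, 0.194]
force: [-2.6, -8.9, 1.8]
grip_width: 0.0
grip_force: 4.3
```

Call:
{"name": "servo_tool", "arguments": {
  "deltas": [
    [[0.045,0,0],[0,0,0],0],
    [[0.045,0,0],[0,0,0],0],
    [[0.045,0,0],[0,0,0],0],
    [[0.045,0,0],[0,0,0],0],
    [[0.045,0,0],[0,0,0],0],
    [[0,0,0],[0,0,0],0]
  ]
}}

```text
time_s: 4.7
eef_pos: [470.6, 394.1, 123.3]
ee_rot: [0.169, 0.627, 0.734, 0.197]
force: [0.4, -0.2, -0.3]
grip_width: -0.002
grip_force: 0.0
```

Run:
```python
from h import *
T=tilt(Q); plan([(w(face(0,75,90),Q),T,0),(w(face(0,0,110),Q),T,1)])
```

```text
lag [-0.2  0.9 -0.1] 0.09 t 4.7 F [ 0.4 -0.2 -0.3] g -0.002 0.0
[[[-0.062,0.0,-0.12],[-0.0,0.0,0.0],0],[[-0.063,0.0,-0.12],[-0.0,0.0,0.0],0],[[-0.187,-0.0,-0.05],[-0.0,0.0,0.0],1],[[-0.188,-0.0,-0.05],[-0.0,0.0,0.0],1]]
```

Call:
{"name": "servo_tool", "arguments": {
  "deltas": [
    [[-0.062,0,-0.12],[0,0,0],0],
    [[-0.063,0,-0.12],[0,0,0],0],
    [[-0.187,0,-0.05],[0,0,0],0.6],
    [[-0.188,0,-0.05],[0,0,0],0.6],
    [[0,0,0],[0,0,0],0.6],
    [[0,0,0],[0,0,0],0.6]
  ]
}}

```text
time_s: 5.3
eef_pos: [453.0, 288.4, 182.4]
ee_rot: [0.169, 0.628, 0.734, 0.197]
force: [0.4, -0.9, 0.5]
grip_width: 0.597
grip_force: 0.0
```

Run:
```python
from h import *
a=optics.capture("top"); b=optics.capture("scene")
a=cv2.resize(a[140:260,290:430],None,fx=4,fy=4,interpolation=2); b=cv2.resize(b[130:250,220:350],None,fx=4,fy=4,interpolation=2)
c=np.hstack([a,b]);c=cv2.resize(c,(800,int(c.shape[0]*800/c.shape[1])));cv2.imwrite("pics/h2.png",c)
T=tilt(Q); plan([(w(face(0,0,37),Q),T,.6,25)])
```

```text
lag [ 0.   0.2 -0.5] 0.07 t 5.4 F [-0.7  1.2 -0.2] g 0.601 0.0
[[[0.0,-0.0,0.122],[-0.0,0.0,0.0],0.6],[[0.0,-0.0,0.121],[-0.0,0.0,0.0],0.6],[[0.0,-0.0,0.122],[-0.0,0.0,0.0],0.6]]
```

View pics/h2.png

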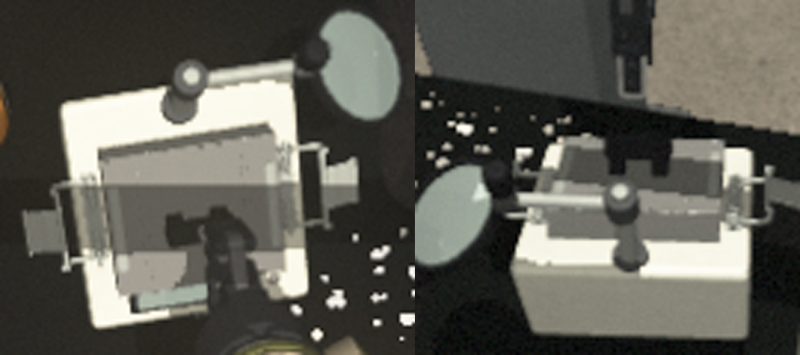

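Both clips lie open: left tab at (42,230), right tab at (340,182). The gripper is centred over the handle, so I'll descend and grip.

Call:
{"name": "servo_tool", "arguments": {
  "deltas": [
    [[0,0,0.122],[0,0,0],0.6],
    [[0,0,0.121],[0,0,0],0.6],
    [[0,0,0.122],[0,0,0],0.6],
    [[0,0,0],[0,0,0],0.6]
  ]
}}

```text
time_s: 5.8
eef_pos: [488.1, 294.8, 115.6]
ee_rot: [0.167, 0.628, 0.735, 0.194]
force: [0.3, 0.1, 0.5]
grip_width: 0.599
grip_force: 0.0
```

Call:
{"name": "servo_tool", "arguments": {
  "deltas": [
    [[0,0,0],[0,0,0],0],
    [[0,0,0],[0,0,0],0],
    [[0,0,0],[0,0,0],0],
    [[0,0,0],[0,0,0],0],
    [[0,0,0],[0,0,0],0]
  ],
  "squeeze": 60
}}

```text
time_s: 6.3
eef_pos: [488.9, 295.0, 120.1]
ee_rot: [0.169, 0.627, 0.734, 0.197]
force: [-3.5, 1.0, 7.2]
grip_width: 0.177
grip_force: 59.6
```

Run:
```python
from h import *
s=telemetry.sense();print(s["joints"].round(2))
T=tilt(Q); plan([(w(face(0,0,57),Q),T,0,7),(w(face(0,0,107),Q),T,0,25)])
```

```text
[ 0.39  0.35  1.88 -0.29  0.42  0.47]
lag [0.2 0.1 1.1] 0.15 t 6.3 F [-3.5  1.   7.2] g 0.177 59.6
[[[0.0,-0.0,-0.033],[-0.0,0.0,0.0],0],[[0.0,-0.0,-0.034],[-0.0,0.0,0.0],0],[[0.0,-0.0,-0.033],[-0.0,0.0,0.0],0],[[0.0,-0.0,-0.083],[-0.0,0.0,0.0],0],[[0.0,-0.0,-0.084],[-0.0,0.0,0.0],0],[[0.0,-0.0,-0.083],[-0.0,0.0,0.0],0]]
```

Call:
{"name": "servo_tool", "arguments": {
  "deltas": [
    [[0,0,-0.033],[0,0,0],0],
    [[0,0,-0.034],[0,0,0],0],
    [[0,0,-0.033],[0,0,0],0],
    [[0,0,-0.083],[0,0,0],0],
    [[0,0,-0.084],[0,0,0],0],
    [[0,0,-0.083],[0,0,0],0],
    [[0,0,0],[0,0,0],0]
  ]
}}

```text
time_s: 7.0
eef_pos: [453.7, 289.4, 181.1]
ee_rot: [0.169, 0.627, 0.734, 0.197]
force: [0.7, -0.2, -2.5]
grip_width: 0.174
grip_force: 59.4
```

Run:
```python
from h import *
s=telemetry.sense()
T=tilt(Q)
# flat: tool down, close axis along world x, yaw 0
F=rot([0,1,0],[1,0,0],[0,0,-1])
up=np.array([420,250,260.]); 
plan([(up,T,0,30),(np.array([430,60,260.]),F,0,30),(np.array([430,60,60.]),F,0,30)],amax=6)
```

```text
lag [-0.4 -0.1  1.4] 0.14 t 7.0 F [ 0.7 -0.2 -2.5] g 0.174 59.4
[[[-0.042,0.007,-0.112],[-0.0,0.0,0.0],0],[[-0.042,0.007,-0.112],[-0.0,0.0,0.0],0],[[-0.042,0.007,-0.112],[-0.0,0.0,0.0],0],[[-0.042,0.007,-0.111],[-0.0,0.0,0.0],0],[[-0.135,-0.012,-0.007],[0.048,-0.004,0.014],0],[[-0.136,-0.01,-0.005],[0.047,-0.003,0.014],0],[[-0.135,-0.006,-0.005],[0.048,-0.004,0.013],0],[[-0.136,-0.005,-0.002],[0.047,-0.004,0.014],0]]
[[[-0.136,-0.001,-0.002],[0.048,-0.003,0.014],0],[[-0.136,0.001,-0.001],[0.047,-0.004,0.014],0],[[-0.136,0.004,-0.001],[0.048,-0.004,0.014],0],[[0.0,0.0,0.143],[-0.0,0.0,-0.0],0],[[0.0,0.0,0.143],[-0.0,0.0,-0.0],0],[[0.0,0.0,0.143],[-0.0,0.0,-0.0],0],[[0.0,0.0,0.143],[-0.0,0.0,-0.0],0],[[0.0,0.001,0.142],[-0.0,0.0,-0.0],0]]
[[[0.0,-0.0,0.143],[-0.0,0.0,-0.0],0],[[0.0,-0.0,0.143],[-0.0,0.0,-0.0],0]]
```

Call:
{"name": "servo_tool", "arguments": {
  "deltas": [
    [[-0.042,0.007,-0.112],[0,0,0],0],
    [[-0.042,0.007,-0.112],[0,0,0],0],
    [[-0.042,0.007,-0.112],[0,0,0],0],
    [[-0.042,0.007,-0.111],[0,0,0],0],
    [[-0.135,-0.012,-0.007],[0.048,-0.004,0.014],0],
    [[-0.136,-0.01,-0.005],[0.047,-0.003,0.014],0],
    [[-0.135,-0.006,-0.005],[0.048,-0.004,0.013],0],
    [[-0.136,-0.005,-0.002],[0.047,-0.004,0.014],0]
  ]
}}

```text
time_s: 7.8
eef_pos: [425.5, 140.2, 259.3]
ee_rot: [0.072, 0.68, 0.725, 0.083]
force: [0.1, -0.2, -1.9]
grip_width: 0.176
grip_force: 59.3
```

Call:
{"name": "servo_tool", "arguments": {
  "deltas": [
    [[-0.136,-0.001,-0.002],[0.048,-0.003,0.014],0],
    [[-0.136,0.001,-0.001],[0.047,-0.004,0.014],0],
    [[-0.136,0.004,-0.001],[0.048,-0.004,0.014],0],
    [[0,0,0.143],[0,0,0],0],
    [[0,0,0.143],[0,0,0],0],
    [[0,0,0.143],[0,0,0],0],
    [[0,0,0.143],[0,0,0],0],
    [[0,0.001,0.142],[0,0,0],0]
  ]
}}

```text
time_s: 8.6
eef_pos: [429.9, 59.5, 115.5]
ee_rot: [0.0, 0.707, 0.707, -0.001]
force: [0.6, 0.1, -2.3]
grip_width: 0.176
grip_force: 59.4
```

Call:
{"name": "servo_tool", "arguments": {
  "deltas": [
    [[0,0,0.143],[0,0,0],0],
    [[0,0,0.143],[0,0,0],0],
    [[0,0,0],[0,0,0],0]
  ]
}}

```text
time_s: 8.9
eef_pos: [427.9, 59.6, 57.0]
ee_rot: [-0.002, 0.707, 0.707, -0.003]
force: [-0.5, -0.6, -2.5]
grip_width: 0.179
grip_force: 59.3
```

Run:
```python
from h import *
cmd()
print(telemetry.sense()["eef_pos"])
a=optics.capture("top"); b=optics.capture("scene")
a=cv2.resize(a[150:280,330:530],None,fx=3,fy=3,interpolation=2); b=cv2.resize(b[120:250,120:320],None,fx=3,fy=3,interpolation=2)
c=np.hstack([a,b]);c=cv2.resize(c,(800,int(c.shape[0]*800/c.shape[1])));cv2.imwrite("pics/h3.png",c)
```

```text
lag [-2.1 -0.3 -3.1] 0.4 t 8.9 F [-0.5 -0.6 -2.5] g 0.179 59.3
[427.91489826  59.6385182   56.96185213]
```

View pics/h3.png

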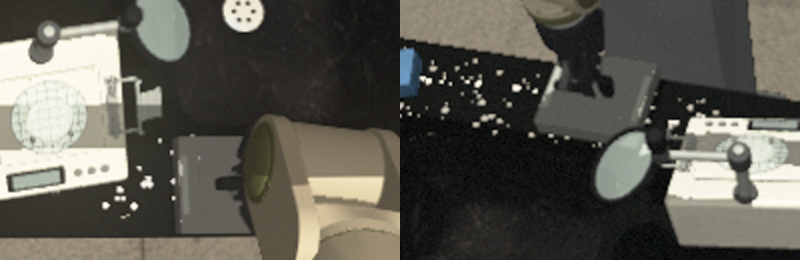

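The cover hangs level over the strip: its front edge (row 233) is just inside the worktop edge (row 237). I'll shift it 5 mm away from the edge and lower it gently.

Call:
{"name": "servo_tool", "arguments": {
  "deltas": [
    [[0,0.025,0.025],[0,0,0],0],
    [[0,0,0.025],[0,0,0],0],
    [[0,0,0.02],[0,0,0],0],
    [[0,0,0.01],[0,0,0],0],
    [[0,0,0],[0,0,0],0],
    [[0,0,0],[0,0,0],0]
  ]
}}

```text
time_s: 9.6
eef_pos: [435.2, 59.5, 44.1]
ee_rot: [0.0, 0.707, 0.707, -0.001]
force: [-1.4, 0.4, -2.7]
grip_width: 0.172
grip_force: 59.4
```

Call:
{"name": "servo_tool", "arguments": {
  "deltas": [
    [[0,0,0.01],[0,0,0],0],
    [[0,0,0.01],[0,0,0],0],
    [[0,0,0.005],[0,0,0],0],
    [[0,0,0],[0,0,0],0]
  ]
}}

```text
time_s: 10.0
eef_pos: [435.1, 59.5, 39.6]
ee_rot: [0.0, 0.707, 0.707, -0.001]
force: [-4.0, -0.4, 10.2]
grip_width: 0.178
grip_force: 61.2
```

Call:
{"name": "servo_tool", "arguments": {
  "deltas": [
    [[0,0,0],[0,0,0],0.7],
    [[0,0,0],[0,0,0],0.7],
    [[0,0,0],[0,0,0],0.7],
    [[0,0,-0.05],[0,0,0],0.7],
    [[0,0,-0.1],[0,0,0],0.7],
    [[0,0,-0.2],[0,0,0],0.7]
  ]
}}

```text
time_s: 10.6
eef_pos: [433.9, 59.7, 108.7]
ee_rot: [-0.001, 0.707, 0.707, -0.002]
force: [0.8, -1.1, 0.0]
grip_width: 0.696
grip_force: 0.0
```

```bash
cat >> h.py <<'E'
def knob(th,z): return w([72-86*np.cos(th),-86*np.sin(th),z],Q)
def down(th): # tool z down, y tangential; x at counter yaw + th
    a=Q[2]+th; return rot([np.cos(a),np.sin(a),0],[np.sin(a),-np.cos(a),0],[0,0,-1])
E
python3 - <<'E'
from h import *
import os
for n,u in(("top",(396.7,158)),("scene",(248,190))):
  for z in(247,255,262):
    k=onz(n,u,z); v=Ro.from_euler('z',-Q[2]).apply(k-[Q[0],Q[1],0])[:2]-[72,0]; print(n,z,k.round(),np.hypot(*v).round(1),np.arctan2(-v[1],-v[0]).round(3))
os.remove("cmd.json")
th=1.59
p=telemetry.sense()["eef_pos"]; print(p)
F=rot([0,1,0],[1,0,0],[0,0,-1])
plan([(np.array([435,60,295.]),F,.7),(knob(th,295),down(th),.7,40),(knob(th,234),down(th),.7,20)])
E
```

```text
top 247 [592. 222. 247.] 88.5 1.578
top 255 [590. 223. 255.] 86.5 1.558
top 262 [589. 225. 262.] 84.9 1.54
scene 247 [593. 223. 247.] 86.9 1.591
scene 255 [597. 226. 255.] 85.3 1.645
scene 262 [601. 228. 262.] 84.1 1.693
[433.86517348  59.704356   108.73064736]
[[[0.0,0.0,-0.186],[-0.001,0.0,-0.0],0.7],[[0.0,0.001,-0.187],[-0.0,0.0,-0.0],0.7],[[0.0,0.0,-0.186],[-0.001,0.0,-0.0],0.7],[[0.001,0.001,-0.186],[-0.0,0.0,-0.0],0.7],[[-0.0,0.001,-0.186],[-0.001,0.001,-0.0],0.7],[[0.137,0.132,0.0],[-0.0,-0.0,-0.019],0.7],[[0.133,0.135,0.0],[-0.0,-0.0,-0.018],0.7],[[0.129,0.14,0.0],[-0.0,-0.0,-0.019],0.7]]
[[[0.124,0.143,0.0],[-0.0,-0.0,-0.018],0.7],[[0.121,0.146,0.0],[-0.0,-0.0,-0.019],0.7],[[0.116,0.15,0.0],[-0.0,-0.0,-0.019],0.7],[[0.0,0.0,0.076],[-0.0,-0.0,0.0],0.7],[[0.0,0.0,0.077],[-0.0,-0.0,0.0],0.7],[[0.0,0.0,0.076],[-0.0,-0.0,0.0],0.7],[[0.0,0.0,0.076],[-0.0,-0.0,0.0],0.7]]
```

Call:
{"name": "servo_tool", "arguments": {
  "deltas": [
    [[0,0,-0.186],[-0.001,0,0],0.7],
    [[0,0.001,-0.187],[0,0,0],0.7],
    [[0,0,-0.186],[-0.001,0,0],0.7],
    [[0.001,0.001,-0.186],[0,0,0],0.7],
    [[0,0.001,-0.186],[-0.001,0.001,0],0.7],
    [[0.137,0.132,0],[0,0,-0.019],0.7],
    [[0.133,0.135,0],[0,0,-0.018],0.7],
    [[0.129,0.14,0],[0,0,-0.019],0.7]
  ]
}}

```text
time_s: 11.4
eef_pos: [515.1, 143.3, 296.6]
ee_rot: [0.002, 0.675, 0.738, 0.002]
force: [0.4, -1.7, 0.6]
grip_width: 0.701
grip_force: 0.0
```

Call:
{"name": "servo_tool", "arguments": {
  "deltas": [
    [[0.124,0.143,0],[0,0,-0.018],0.7],
    [[0.121,0.146,0],[0,0,-0.019],0.7],
    [[0.116,0.15,0],[0,0,-0.019],0.7],
    [[0,0,0],[0,0,0],0.7],
    [[0,0,0],[0,0,0],0.7]
  ]
}}

```text
time_s: 11.9
eef_pos: [593.2, 224.3, 295.7]
ee_rot: [0.001, 0.642, 0.767, 0.001]
force: [0.0, -0.8, 0.1]
grip_width: 0.701
grip_force: 0.0
```

Run:
```python
from h import *
a=optics.capture("top"); b=optics.capture("scene")
a=cv2.resize(a[130:280,300:500],None,fx=2,fy=2,interpolation=2); b=cv2.resize(b[120:270,150:350],None,fx=2,fy=2,interpolation=2)
cv2.imwrite("pics/h4.png",np.hstack([a,b]))
s=telemetry.sense(); print(s["eef_pos"],s["joints"].round(2),knob(1.59,295))
```

```text
[592.83455124 223.57716129 296.64984058] [ 0.18  0.53  1.01 -0.    1.6   0.  ] [593.03347257 224.19948356 295.        ]
```

View pics/h4.png

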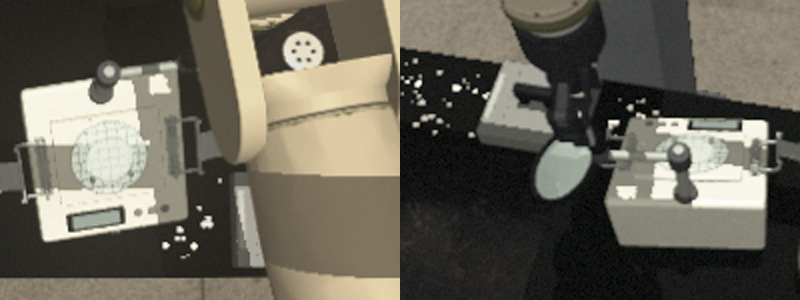

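The cover lies flat on the worktop, both clips are open, and the gripper is above the knob at about (600,155) in the right half. I'll descend.

Call:
{"name": "servo_tool", "arguments": {
  "deltas": [
    [[0,0,0.076],[0,0,0],0.7],
    [[0,0,0.077],[0,0,0],0.7],
    [[0,0,0.076],[0,0,0],0.7],
    [[0,0,0.076],[0,0,0],0.7],
    [[0,0,0],[0,0,0],0.7]
  ]
}}

```text
time_s: 12.5
eef_pos: [592.5, 223.2, 233.9]
ee_rot: [0.001, 0.643, 0.766, 0.0]
force: [-0.7, 0.3, -0.5]
grip_width: 0.701
grip_force: 0.0
```

Call:
{"name": "servo_tool", "arguments": {
  "deltas": [
    [[0,0,0],[0,0,0],0],
    [[0,0,0],[0,0,0],0],
    [[0,0,0],[0,0,0],0],
    [[0,0,0],[0,0,0],0],
    [[0,0,0],[0,0,0],0]
  ],
  "squeeze": 25
}}

```text
time_s: 13.0
eef_pos: [593.8, 224.0, 236.2]
ee_rot: [0.002, 0.642, 0.766, 0.002]
force: [-1.8, -1.3, 5.9]
grip_width: 0.222
grip_force: 24.6
```

Run:
```python
from h import *
cmd()
ths=np.linspace(1.59,0,19)[1:]
plan([(knob(t,234),down(t),0,20) for t in ths])
```

```text
lag [ 0.9 -0.1  2.1] 0.36 t 13.0 F [-1.8 -1.3  5.9] g 0.222 24.6
lag [ 0.9 -0.1  2.1] 0.36 t 13.0 F [-1.8 -1.3  5.9] g 0.222 24.6
[[[0.002,-0.037,0.0],[-0.0,-0.0,0.057],0],[[0.001,-0.038,0.0],[-0.0,-0.0,0.056],0],[[0.002,-0.038,0.0],[-0.0,-0.0,0.056],0],[[0.002,-0.038,0.0],[-0.0,-0.0,0.056],0],[[0.001,-0.038,0.0],[-0.0,-0.0,0.057],0],[[0.002,-0.038,0.0],[-0.0,-0.0,0.056],0],[[0.002,-0.038,0.0],[-0.0,-0.0,0.056],0],[[0.001,-0.038,0.0],[-0.0,-0.0,0.056],0]]
[[[0.002,-0.038,0.0],[-0.0,-0.0,0.057],0],[[0.002,-0.038,0.0],[-0.0,-0.0,0.056],0],[[0.001,-0.038,0.0],[-0.0,-0.0,0.056],0],[[0.002,-0.038,0.0],[-0.0,-0.0,0.056],0],[[0.002,-0.038,0.0],[-0.0,-0.0,0.057],0],[[0.001,-0.038,0.0],[-0.0,-0.0,0.056],0],[[0.002,-0.038,0.0],[-0.0,-0.0,0.056],0],[[0.002,-0.038,0.0],[-0.0,-0.0,0.056],0]]
[[[0.002,-0.037,0.0],[-0.0,-0.0,0.056],0],[[0.001,-0.038,0.001],[-0.0,-0.0,0.057],0]]
```

Call:
{"name": "servo_tool", "arguments": {
  "deltas": [
    [[0.002,-0.037,0],[0,0,0.057],0],
    [[0.001,-0.038,0],[0,0,0.056],0],
    [[0.002,-0.038,0],[0,0,0.056],0],
    [[0.002,-0.038,0],[0,0,0.056],0]
  ]
}}

```text
time_s: 13.4
eef_pos: [563.8, 224.8, 236.2]
ee_rot: [0.002, 0.768, 0.64, 0.003]
force: [1.9, 3.6, 6.6]
grip_width: 0.223
grip_force: 24.7
```

Call:
{"name": "servo_tool", "arguments": {
  "deltas": [
    [[0.001,-0.038,0],[0,0,0.057],0],
    [[0.002,-0.038,0],[0,0,0.056],0],
    [[0.002,-0.038,0],[0,0,0.056],0],
    [[0.001,-0.038,0],[0,0,0.056],0]
  ]
}}

```text
time_s: 13.8
eef_pos: [535.8, 236.0, 236.2]
ee_rot: [0.001, 0.869, 0.495, 0.005]
force: [5.7, 8.2, 5.1]
grip_width: 0.219
grip_force: 24.6
```

Call:
{"name": "servo_tool", "arguments": {
  "deltas": [
    [[0.002,-0.038,0],[0,0,0.057],0],
    [[0.002,-0.038,0],[0,0,0.056],0],
    [[0.001,-0.038,0],[0,0,0.056],0],
    [[0.002,-0.038,0],[0,0,0.056],0],
    [[0.002,-0.038,0],[0,0,0.057],0]
  ]
}}

```text
time_s: 14.3
eef_pos: [509.2, 262.0, 236.2]
ee_rot: [-0.0, 0.956, 0.292, 0.006]
force: [9.2, 8.2, 2.6]
grip_width: 0.22
grip_force: 24.4
```

Call:
{"name": "servo_tool", "arguments": {
  "deltas": [
    [[0.001,-0.038,0],[0,0,0.056],0],
    [[0.002,-0.038,0],[0,0,0.056],0],
    [[0.002,-0.038,0],[0,0,0.056],0],
    [[0.002,-0.037,0],[0,0,0.056],0],
    [[0.001,-0.038,0.001],[0,0,0.057],0],
    [[0,0,0],[0,0,0],0],
    [[0,0,0],[0,0,0],0]
  ]
}}

```text
time_s: 15.0
eef_pos: [496.0, 296.3, 236.1]
ee_rot: [-0.001, 0.997, 0.077, 0.006]
force: [10.0, 4.3, 5.3]
grip_width: 0.219
grip_force: 24.6
```

Run:
```python
from h import *
p,R=cmd()
s=telemetry.sense()["eef_pos"];print(s,knob(0,234),telemetry.sense()["joints"].round(2))
v=Ro.from_euler('z',-Q[2]).apply(s-[Q[0],Q[1],0])[:2]-[72,0];print(np.hypot(*v),np.arctan2(-v[1],-v[0]))
```

```text
lag [3.  0.8 2.2] 0.73 t 15.0 F [10.   4.3  5.3] g 0.219 24.6
[496.04169762 296.2937125  236.10891599] [493.11826271 295.56469997 234.        ] [ 0.34  0.42  1.33 -0.    1.38  1.75]
82.99934628631313 -0.003219983159624803
```

Call:
{"name": "servo_tool", "arguments": {
  "deltas": [
    [[0.015,0,0],[0,0,0],0],
    [[0,0,0],[0,0,0],0],
    [[0,0,0],[0,0,0],0.7],
    [[0,0,0],[0,0,0],0.7],
    [[0,0,0],[0,0,0],0.7],
    [[0,0,-0.1],[0,0,0],0.7],
    [[0,0,-0.2],[0,0,0],0.7],
    [[0,0,-0.2],[0,0,0],0.7]
  ]
}}

```text
time_s: 15.8
eef_pos: [496.0, 295.8, 335.1]
ee_rot: [0.0, 0.997, 0.077, 0.001]
force: [1.2, -0.0, 0.4]
grip_width: 0.699
grip_force: 0.0
```

Call:
{"name": "servo_tool", "arguments": {
  "deltas": [
    [[-0.15,0.1,-0.1],[0,0,0],0.7],
    [[-0.15,0.15,-0.05],[0,0,0],0.7],
    [[-0.15,0.18,0],[0,0,0],0.7],
    [[-0.15,0.18,0],[0,0,0],0.7],
    [[-0.1,0.2,0],[0,0,0],0.7],
    [[0,0.22,0],[0,0,0],0.7],
    [[0,0.22,0],[0,0,0],0.7],
    [[0,0,0],[0,0,0],0.7]
  ]
}}

```text
time_s: 16.6
eef_pos: [396.9, 23.3, 363.5]
ee_rot: [0.001, 0.997, 0.074, 0.002]
force: [-0.2, 1.0, -0.3]
grip_width: 0.701
grip_force: 0.0
```

Run:
```python
from h import *
a=optics.capture("top"); b=optics.capture("scene")
cv2.imwrite("pics/fa.png",a);cv2.imwrite("pics/fb.png",b)
a=cv2.resize(a[150:270,300:430],None,fx=5,fy=5,interpolation=2); b=cv2.resize(b[130:250,215:345],None,fx=5,fy=5,interpolation=2)
c=np.hstack([a,b]);c=cv2.resize(c,(800,int(c.shape[0]*800/c.shape[1])));cv2.imwrite("pics/h5.png",c)
for t in(-.05,0,.05):
  for r in (0,86,150): 
    P=w([72-r*np.cos(t),-r*np.sin(t),247 if r==86 else 220],Q); print(t,r,[((proj(n,P)[0]-o)*800/260).round(1) for n,o in(("top",(300,150)),("scene",(215-130,130)))])
```

```text
-0.05 0 [array([165.7,  53.8]), array([630.9, 204.9])]
-0.05 86 [array([184.7, 170.7]), array([642.7,  82. ])]
-0.05 150 [array([191.7, 268.9]), array([655.1,  32.2])]
0 0 [array([165.7,  53.8]), array([630.9, 204.9])]
0 86 [array([191.1, 169.9]), array([636.7,  81.7])]
0 150 [array([202.7, 267.5]), array([645.2,  31.8])]
0.05 0 [array([165.7,  53.8]), array([630.9, 204.9])]
0.05 86 [array([197.4, 168.8]), array([630.7,  81.7])]
0.05 150 [array([213.5, 265.5]), array([635.3,  31.7])]
```

View pics/h5.png

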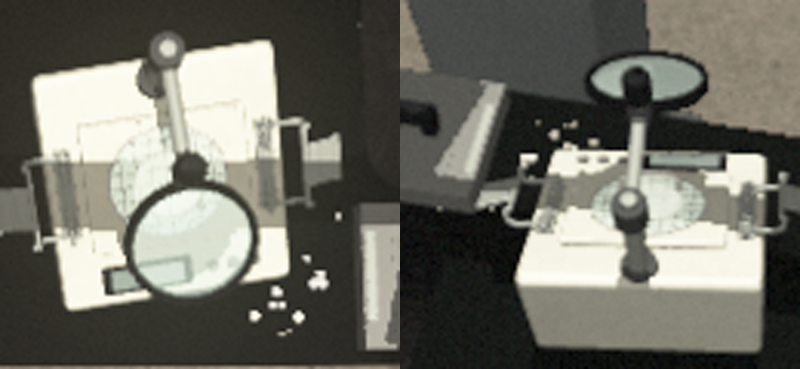

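The arm points straight to the front: post (167,48), knob (190,168) and lens (194,240) in the top view all match the prediction for angle 0 within about 0.02 rad. Both clips are open, the cover lies on the worktop to the right, and the robot is clear, so I'll hand in.

```bash
python3 -c "
from rig import ctrl; print(ctrl.finish_job())"
```

```text
the job is handed in; nothing more can be done
None
```

The job is handed in, with no verdict returned. Both clips are open, the cover lies flat, handle up, on the worktop to the counter's right, and the magnifier is over the dish with its arm straight to the front within about 0.02 rad by the pictures. The bottles were never approached, and the clock stood at about 17 s of the 58 s allowed.

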